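Line up the crew's flasks in the bottle rack by height

ROBOT

A 7-joint arm with a two-finger parallel gripper is mounted at the origin on the work surface. World frame = base frame: x ahead of the robot, y to its left, z up, the work surface at z = 0. Lengths are in m, angles in rad, forces in N, time in s.
With the tool pointing down it reaches from about 0.425 to 1.025 m from the base axis. Payload 9.4 kg.
Tool frame: the origin (TCP) lies on the mounting face of the last link; the fingertips stand 173 mm ahead of it and the grasp point (between the pads) lies robot.pinch_z ahead of it (robot.pinch_z is the distance from the TCP to the grasp point, in m); z points along the fingers, y is the direction in which the jaws open and shut (so a half turn about z gives the same grasp; the last joint's range is limited). The gripper opens to 85 mm and grips with 20 to 120 N. Pads are 22 mm wide; open, the fingers measure 114 mm over their backs; the gripper's body (76 mm by 85 mm) begins 54 mm behind the grasp point. The pads swing forward as they close: fully open they stand 13 mm farther back than shut.
Start: joints at [-1.242, 0.599, -0.003, 1.599, 0.002, 0.943, -0.08], TCP at [0.286, 0.666, 0.405] pointing down, gripper open.
Joint ranges: [-2.57, 2.57], [-0.35, 1.97], [-1.29, 1.29], [0.11, 2.56], [-1.05, 4.19], [0.11, 1.86], [-2.63, 2.63]. Speed limits (rad/s): [2.22, 2.22, 3.01, 3.01, 3.14, 3.14, 3.14].

INTERFACE

Orientations are given as a unit quaternion [w, x, y, z].
In Python, from bench import robot, viewer gives the robot as it stands. The module is installed in compiled form; this text tells all that it offers.
- The arm moves only by the tool jog_arm, never from a script. Its argument "deltas" is a list of rows, each a list of 3 entries, a list of its own where there are three numbers: the turn, a rotation vector about the tool's x, y, z in rad, then the shift along the tool's x, y, z in m, then the opening in per cent of the stroke, from 0 (shut) to 100 (fully open). A call has 1 to 20 rows; each row shifts and turns the pose as measured when the row begins, along the tool's axes as they then stand; what a row does not reach is not made up. A row lasts 1/12 s, in which the tool goes at most 41.7 mm and 7.16 degrees, less where a joint would pass 70% of its speed; a pose out of reach is approached as far as the arm can. A call is refused whole if a number of a shift passes 0.0417 or a number of a turn 0.125, either way. A call with a gripper value outside its range is refused whole. The fingers move at their own pace and stop on an object; "newtons" is the grip in N (left out, the last holds). Time passes only in rows, so rows that do not move let the fingers close. It gives the time, the measured TCP pose, the force and the opening at its end, in the units of the state.
- robot.observe(): the state, without advancing time (a new reading comes with each control period).
- viewer.read_camera(name): name is "side" or "top" or "wrist"; returns (picture, depth): 384x512x3 uint8, red, green, blue; 384x512 float32, m along the optical axis (not along the pixel's ray), 0 where there is no reading.
- viewer.camera_info(name): a dict with "fx", "fy", "cx", "cy" (pixels), "R" (3x3) and "t" (3): a world point X has camera coordinates R X + t. Camera axes: x right, y down, z forward; pixel columns grow to the right and rows downward; lengths in m; the calibration is good to about 2 mm. A picture is of the moment at which its call begins: read the wrist's pose just before it. camera_info takes no time and is no camera call; for the wrist camera it gives the pose at the moment of the call.
- robot.hand_in(): hands the job in, once; it reports no verdict.
The state is a dict: "time_s": time; "joint_positions": joint angles; "joint_vel": joint speeds; "joint_torque": joint torques, N m; "eef_pos": TCP position; "tcp_rot": TCP orientation; "force": force on the tool from outside, world axes, zero at the start; "wrist_torque": the same for the moment, N m; "gripper_width": finger opening in m.
Only numpy, scipy, OpenCV 4.12 (cv2) and the standard library are available. Lean on these libraries where they do the work, as an engineer would, in place of code of your own. Each camera call takes 0.05 s, during which the arm holds its last target. There are 200 camera calls.

TASK

Stand the four loose flasks (black, white, steel, and the green mug) upright in the four empty holes of the blue bottle rack, so that the row steps down in height from the big blue jug at one end to the small orange cup at the other, and the green mug's handle points to the front of the rack, the side with the white sign plate. Set each one down gently on the rack's base, without dropping it or knocking anything over; leave the jug and the cup in their holes and the tea tin and the carton of tea bags where they are.

Things in the scene. Friction and masses are not known exactly. Their poses are not given: they have to be found in the camera images.
- rack: Fixed blue bottle rack, 560 mm long (y), 110 wide (x). Six round 80 mm holes in a row at x = 0, y = -225, -135, -45, 45, 135, 225 mm; the end two are taken. Holed sheet: top 46 mm above the table. Bottles pass through and stand on the black base, top 4 mm above the table. Front: +x side, with the low white sign plate (out to 90 mm from centre). Origin: centre of underside, on the table.
- blue_jug: Big blue jug with two white rings and a blue carrying loop on top, 72 mm in diameter, 261 mm high with its loop; the tallest of all. Stands in one end hole of the rack (either end); stays there. Origin: centre of its underside.
- orange_cup: Small orange lidded cup, 71 mm in diameter, 96 mm high; the shortest of all. Stands in the end hole at the other end of the rack; stays there. Origin: centre of its underside.
- black_flask: Loose all-black flask with thin steel bands, 218 mm high, body 60 mm in diameter; its screw cap, the uppermost 45 mm, is 50 mm in diameter. Stands upright on the table. Origin: centre of its underside, z up.
- white_flask: Loose cream-white flask with a sky-blue cap, 188 mm high, body 62 mm in diameter; the cap, the uppermost 45 mm, is 54 mm in diameter. Stands upright on the table. Origin: centre of its underside, z up.
- green_mug: Loose green travel mug, 158 mm high, body 62 mm in diameter; its cap, the uppermost 40 mm, is 48 mm in diameter. Loop handle on its +x side, out to 65 mm from the axis, 57 to 107 mm above the underside. Stands upright on the table, handle within about 70 degrees of straight away from the robot. Origin: centre of its underside, z up.
- steel_flask: Loose small bare-steel flask with a maroon cap, 128 mm high, body 58 mm in diameter; the cap, the uppermost 40 mm, is 48 mm in diameter. Stands upright on the table. Origin: centre of its underside, z up.
- tea_box: Carton of tea bags, brown with a red band, 80 x 130 mm, 75 mm high, on the table to the right (farther off on that side there is also a yellow hard hat, out of the way). Bystander. Origin: centre of its underside.
- tea_tin: Copper-coloured tea tin with a brass lid, 83 mm in diameter, 125 mm high, on the table to the left. Bystander. Origin: centre of its underside.
Things that resemble listed ones, but are neither listed nor needed, are in the scene too. Leave any pink look-alike of the orange_cup alone.

How it is judged:
At the end, for the whole second after the job is handed in: From jug to cup: black, white, green mug, steel; each within 15 mm of its hole centre along and across the rack, underside under 10 mm above the table, tilt under 0.1 rad, released, at rest; handle to the front within 0.35 rad; jug and cup upright, within 20 mm of their start (x of black_flask in the frame of rack between -0.015 and 0.015 m and z of each of black_flask, white_flask, green_mug, steel_flask in the frame of rack below 0.01 m and angle between each of black_flask, white_flask, green_mug, steel_flask, blue_jug, orange_cup's own z axis and vertical below 0.1 rad and linear speed of each of black_flask, white_flask, green_mug, steel_flask below 0.02 m/s and x of white_flask in the frame of rack between -0.015 and 0.015 m and x of green_mug in the frame of rack between -0.015 and 0.015 m and x of steel_flask in the frame of rack between -0.015 and 0.015 m and distance of each of blue_jug, orange_cup from where it was at the start of the episode below 0.02 m and angle between the x axis of green_mug and the x axis of rack, either way round below 0.35 rad and ((y of blue_jug in the frame of rack above 0.1 m and y of black_flask in the frame of rack between 0.12 and 0.15 m and y of white_flask in the frame of rack between 0.03 and 0.06 m and y of green_mug in the frame of rack between -0.06 and -0.03 m and y of steel_flask in the frame of rack between -0.15 and -0.12 m and y of blue_jug in the frame of green_mug above 0.1 m) or (y of blue_jug in the frame of rack below -0.1 m and y of black_flask in the frame of rack between -0.15 and -0.12 m and y of white_flask in the frame of rack between -0.06 and -0.03 m and y of green_mug in the frame of rack between 0.03 and 0.06 m and y of steel_flask in the frame of rack between 0.12 and 0.15 m and y of blue_jug in the frame of green_mug below -0.1 m))); the robot touches nothing.
It fails at once if the tea bag carton or the tea tin is moved more than 20 mm (distance of any of tea_box, tea_tin from where it was at the start of the episode above 0.02 m).
It fails at once if the blue jug or the orange cup is moved more than 30 mm (distance of any of blue_jug, orange_cup from where it was at the start of the episode above 0.03 m).
It fails at once if a flask or the mug is knocked over (tilted more than 0.6 rad) (angle between any of black_flask, white_flask, green_mug, steel_flask's own z axis and vertical above 0.6 rad).
It fails at once if a flask or the mug is dropped (falls free from more than about 30 mm, over 0.8 m/s out of the fingers) ((contact force between the fingers and black_flask below 0.01 N and linear speed of black_flask above 0.8 m/s) or (contact force between the fingers and white_flask below 0.01 N and linear speed of white_flask above 0.8 m/s) or (contact force between the fingers and green_mug below 0.01 N and linear speed of green_mug above 0.8 m/s) or (contact force between the fingers and steel_flask below 0.01 N and linear speed of steel_flask above 0.8 m/s)).
It also fails if it takes over 115 s, if anything falls off the work surface, if the arm or the gripper's body presses on something with over 40 N, if the wrist force passes 120 N, or if a joint passes its speed limit or range.

## Working session

There is one attempt and no reset: what is moved stays moved. The work goes in short steps, Python scripts to look and compute and a tool call to move; the robot and the scene stay as the last step left them, time stands still between calls to the robot, and variables do not carry over. Pictures are saved under pics/ and viewed, about 12 in all and at most 16, crops included, and the job is handed in when it is done.

Besides the shell and the picture viewer there is one more tool, called after "Call:" in YAML: its name, and indented under it one key for each argument. jog_arm: Moves the arm, as the interface text tells. Its arguments: {"type":"object","properties":{"deltas":{"type":"array"},"newtons":{"type":"number"}},"required":["deltas"]}

```bash
mkdir -p pics
cat > h.py <<'E'
import numpy as np, cv2
from bench import robot, viewer
def grab(n,save=None):
    i=viewer.camera_info(n); p,d=viewer.read_camera(n)
    if save: cv2.imwrite('pics/'+save,p[:,:,::-1])
    return p,d,i
def cloud(d,i):
    v,u=np.mgrid[:d.shape[0],:d.shape[1]]
    c=np.stack([(u-i['cx'])/i['fx']*d,(v-i['cy'])/i['fy']*d,d],-1)
    return (c-i['t'])@np.array(i['R'])
E
python3 - <<'E'
from h import *
o=robot.observe(); print(o, robot.pinch_z)
ims=[]
for n in('top','side'):
    p,d,i=grab(n); np.savez(n+'.npz',p=p,d=d,R=i['R'],t=i['t'],K=[i['fx'],i['fy'],i['cx'],i['cy']])
    cv2.imwrite(f'pics/{n}0.png',p[:,:,::-1]); X=cloud(d,i); np.save(n+'X.npy',X); print(n,-np.array(i['R']).T@i['t'])
E
```

```text
{'time_s': 0.0, 'joint_positions': array([-1.24169411,  0.60012729, -0.00256816,  1.6001272 ,  0.001827  ,
        0.94291686, -0.07980602]), 'joint_vel': array([-0.00248705,  0.00025427,  0.00150676,  0.0004079 ,  0.0005469 ,
        0.00114807, -0.00029784]), 'joint_torque': array([ 1.09058110e-03, -7.76476336e+01,  1.56633921e+00, -2.58011287e+01,
        1.25169414e-02,  9.09031543e-03,  7.57150076e-06]), 'eef_pos': array([0.28610109, 0.66593934, 0.40381579]), 'tcp_rot': array([-8.35981927e-05,  2.01468152e-01,  9.79494749e-01, -7.83867305e-04]), 'force': array([ 0.11845148, -0.78385237,  0.0881711 ]), 'wrist_torque': array([ 0.00893134, -0.07556352,  0.01731592]), 'gripper_width': 0.08550353416569431} 0.1547
top [0.44351043 0.00599731 1.06085307]
side [ 0.25905113 -0.89683303  0.69964697]
```

View pics/top0.png

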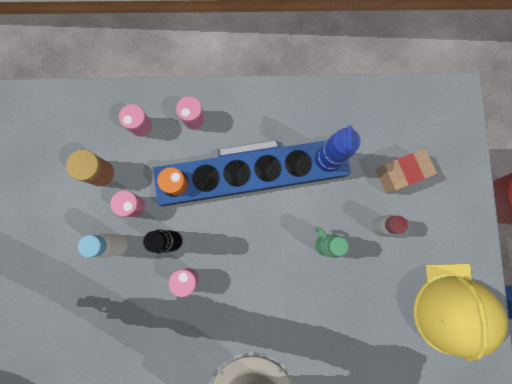

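View pics/side0.png

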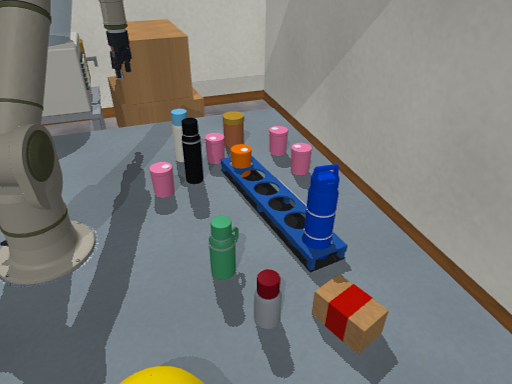

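Run:
```python
from h import *
P={n:np.load(n+'.npz') for n in('top','side')}
T=np.load('topX.npy'); S=np.load('sideX.npy')
spec={'black':(162,242,.218),'white':(92,246,.188),'green':(338,246,.158),'steel':(396,225,.128),'tin':(85,162,.125),'cup':(172,181,.096),'p1':(133,116,.096),'p2':(189,108,.096),'p3':(124,204,.096),'p4':(182,283,.096)}
for n,(u,v,h) in spec.items():
    m=np.zeros(T.shape[:2],bool); m[v-22:v+22,u-22:u+22]=1
    z=T[...,2]
    q=T[m&(z>h-.015)&(z<h+.015)]
    if len(q)<10: print(n,'few',z[v-3:v+4,u-3:u+4].mean()); continue
    (c,r)=cv2.minEnclosingCircle(q[:,:2].astype(np.float32)); print(n,len(q),np.round(q.mean(0),4),np.round(c,4),round(r,4),'ztop',np.percentile(q[:,2],95).round(4))
hsv=cv2.cvtColor(P['top']['p'],cv2.COLOR_RGB2HSV)
b=(hsv[...,0]>100)&(hsv[...,0]<130)&(hsv[...,1]>120)&(abs(T[...,2]-.046)<.008)
q=T[b]; q=q[(q[:,1]<.35)&(q[:,1]>-.4)]
rc=cv2.minAreaRect((q[:,:2]*1000).astype(np.float32)); print('rack',rc,q[:,2].mean())
for n,X in(('top',T),('side',S)):
    hs=cv2.cvtColor(P[n]['p'],cv2.COLOR_RGB2HSV); g=(hs[...,0]>55)&(hs[...,0]<90)&(hs[...,1]>100)&(X[...,2]>.05)&(X[...,2]<.115)
    q=X[g]; np.save(n+'g.npy',q); print(n,len(q),q[q[:,0].argmax()].round(3))
# boxes
for n,(u,v,k) in {'tea_box':(407,171,32)}.items():
    q=T[v-k:v+k,u-k:u+k].reshape(-1,3); q=q[abs(q[:,2]-.075)<.008]; print(n,cv2.minAreaRect((q[:,:2]*1000).astype(np.float32)))
# jug from side & top: blue above .08
for n,X in(('top',T),('side',S)):
    hs=cv2.cvtColor(P[n]['p'],cv2.COLOR_RGB2HSV); g=(hs[...,0]>100)&(hs[...,0]<130)&(hs[...,1]>120)&(X[...,2]>.07)&(X[...,2]<.2)&(X[...,1]<-.1)
    q=X[g];print('jug',n,len(q),cv2.minEnclosingCircle(q[:,:2].astype(np.float32)))
```

```text
black 385 [0.4435 0.2177 0.2174] [0.4438 0.2192] 0.0252 ztop 0.2204
white 452 [0.4364 0.3763 0.1872] [0.4361 0.3786] 0.0275 ztop 0.1908
green 304 [ 0.4192 -0.225   0.1572] [ 0.419  -0.2267] 0.0241 ztop 0.1603
steel 287 [ 0.4699 -0.3924  0.127 ] [ 0.4693 -0.3944] 0.0243 ztop 0.1307
tin 823 [0.6463 0.4287 0.1245] [0.6468 0.4312] 0.0425 ztop 0.1278
cup 553 [0.6051 0.2037 0.0999] [0.6065 0.2051] 0.0354 ztop 0.1033
p1 532 [0.7866 0.3125 0.0956] [0.7881 0.3147] 0.036 ztop 0.0993
p2 509 [0.806  0.1557 0.0957] [0.808  0.1565] 0.0357 ztop 0.0993
p3 573 [0.5459 0.3289 0.096 ] [0.5468 0.3301] 0.0357 ztop 0.0993
p4 602 [0.3342 0.1738 0.0961] [0.3338 0.1743] 0.0354 ztop 0.0991
rack ((634.073974609375, -8.87359619140625), (235.57046508789062, 546.4217529296875), 21.734601974487305) 0.04601450215773804
top 9 [0.464 0.198 0.06 ]
side 549 [ 0.47  -0.194  0.088]
tea_box ((626.9193115234375, -463.8780517578125), (80.44081115722656, 132.71331787109375), 20.193300247192383)
jug top 359 ((0.6647530794143677, -0.2361154854297638), 0.03577590361237526)
jug side 1168 ((0.6679887771606445, -0.24686923623085022), 0.03556001931428909)
```

```bash
python3 - <<'E'
from h import *
T=np.load('topX.npy'); p=np.load('top.npz')['p']
hs=cv2.cvtColor(p,cv2.COLOR_RGB2HSV)
b=(hs[...,0]>100)&(hs[...,0]<130)&(hs[...,1]>120)&(abs(T[...,2]-.046)<.008)
q=T[b][:,:2]; c=np.array([.636,-.018]); th=.134
ex=np.array([np.cos(th),np.sin(th)]); ey=np.array([-np.sin(th),np.cos(th)])
l=np.stack([(q-c)@ex,(q-c)@ey],1); k=(abs(l[:,0])<.068)&(abs(l[:,1])<.31)
rc=cv2.minAreaRect((q[k]*1000).astype(np.float32)); print(rc)
l=l[k]; 
for a in np.linspace(-.2,.2,9):
    s=l[abs(l[:,1]-a)<.012]; print(a.round(2),s[:,0].min().round(4),s[:,0].max().round(4))
print('y',np.percentile(l[:,1],[0,.5,99.5,100]).round(4))
# holes: points inside with z<.03 (base) , centroid of hole by dark region
z=T[...,2]; Q=T.reshape(-1,3); L=np.stack([(Q[:,:2]-c)@ex,(Q[:,:2]-c)@ey],1)
sh=np.load('topg.npy'); g=np.load('sideg.npy')
cc=np.array([.419,-.2265]); d=g[:,:2]-cc; r=np.hypot(*d.T); m=(r>.038)&(r<.075)
print('handle n',m.sum(),np.degrees(np.arctan2(d[m,1],d[m,0])).round(0), r[m].max())
print('body centre side check', cv2.minEnclosingCircle(g[r<.034][:,:2].astype(np.float32)))
hg=(hs[...,0]>50)&(hs[...,0]<90)&(hs[...,1]>70)
G=T[hg]; d=G[:,:2]-cc; r=np.hypot(*d.T); m=(r>.04)&(r<.075)&(G[:,2]>.045)&(G[:,2]<.12)
print('top handle',m.sum(),np.degrees(np.arctan2(d[m,1],d[m,0])).round(0),r[m].round(3),G[m,2].round(3))
E
python3 -c "
import cv2
a=cv2.imread('pics/top0.png');cv2.imwrite('pics/c.png',cv2.resize(a[120:280,130:420],None,fx=2.7,fy=2.7,interpolation=2))"
```

```text
((639.7113647460938, -15.741790771484375), (116.057861328125, 556.572265625), 7.923647880554199)
-0.2 -0.0525 0.0558
-0.15 -0.053 0.0561
-0.1 -0.0535 0.0572
-0.05 -0.0533 0.0594
0.0 -0.0534 0.059
0.05 -0.0539 0.0603
0.1 -0.054 0.0615
0.15 -0.0547 0.0552
0.2 -0.0546 0.0547
y [-0.2767 -0.2723  0.278   0.2801]
handle n 49 [38. 34. 33. 32. 37. 33. 33. 31. 30. 30. 33. 30. 31. 29. 29. 31. 33. 30.
 28. 30. 29. 30. 27. 30. 27. 35. 33. 32. 37. 34. 32. 36. 34. 31. 36. 33.
 31. 37. 33. 31. 36. 33. 30. 35. 34. 32. 32. 30. 31.] 0.060830466827376556
body centre side check ((0.4216575622558594, -0.23064419627189636), 0.030562270432710648)
top handle 45 [39. 37. 41. 40. 39. 37. 42. 42. 41. 39. 37. 36. 42. 43. 42. 41. 40. 38.
 35. 41. 39. 43. 42. 39. 37. 35. 40. 39. 44. 41. 39. 37. 43. 40. 38. 43.
 41. 39. 36. 43. 41. 38. 43. 41. 43.] [0.065 0.063 0.063 0.063 0.061 0.06  0.061 0.061 0.059 0.058 0.056 0.055
 0.058 0.058 0.057 0.056 0.055 0.053 0.051 0.054 0.052 0.054 0.053 0.051
 0.049 0.048 0.049 0.048 0.051 0.049 0.047 0.046 0.047 0.045 0.044 0.047
 0.045 0.044 0.042 0.044 0.042 0.04  0.043 0.042 0.04 ] [0.095 0.097 0.087 0.097 0.1   0.1   0.086 0.097 0.099 0.102 0.102 0.107
 0.072 0.088 0.098 0.102 0.108 0.109 0.108 0.069 0.068 0.101 0.107 0.104
 0.108 0.107 0.063 0.07  0.106 0.105 0.105 0.107 0.064 0.063 0.069 0.105
 0.106 0.11  0.106 0.066 0.068 0.067 0.105 0.107 0.068]
```

View pics/c.png

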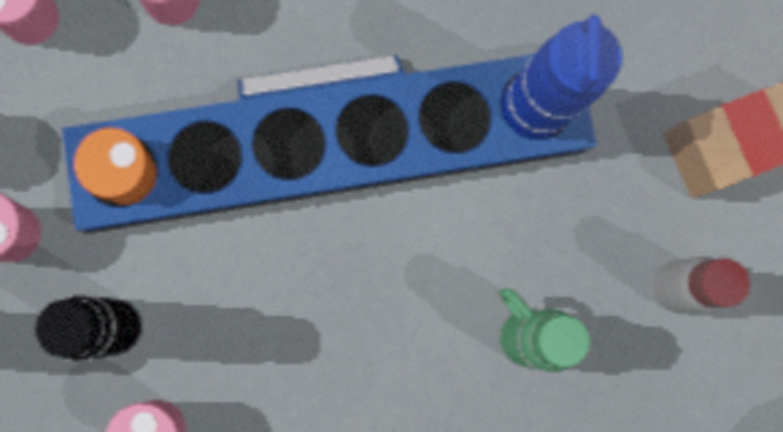

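```bash
cat > st.py <<'E'
# status in rack frame; tool x=rack y, tool y=rack x, tool z=down once yaw error is 0
from h import *
import sys
from scipy.spatial.transform import Rotation as Ro
c=np.array([.6369,-.0158]); th=.139
ex=np.array([np.cos(th),np.sin(th)]); ey=np.array([-np.sin(th),np.cos(th)])
loc=lambda p:np.array([(p[:2]-c)@ex,(p[:2]-c)@ey])
O={'black':(.4438,.2190,.353),'white':(.4361,.3782,.323),'green':(.419,-.2265,.293),'steel':(.4693,-.394,.263)}
T={'black':(0,-.135),'white':(0,-.045),'green':(0,.045),'steel':(0,.135)}
def st(yaw=0):
    o=robot.observe(); q=o['tcp_rot']; R=Ro.from_quat([q[1],q[2],q[3],q[0]])
    cy,sy=np.cos(th+yaw),np.sin(th+yaw)
    G=Ro.from_matrix(np.array([[-sy,cy,0],[cy,sy,0],[0,0,-1.]]))
    rv=(R.inv()*G).as_rotvec()
    print('t',round(o['time_s'],2),'rack xy',loc(o['eef_pos']).round(4),'z',o['eef_pos'][2].round(4),'turn to goal(tool)',rv.round(3),'F',o['force'].round(1),'w',round(o['gripper_width'],4),'j',o['joint_positions'].round(2))
    return o,R
def go(xy_world,z,R,o):
    d=np.r_[xy_world,z]-o['eef_pos']; print('shift tool',R.inv().apply(d).round(4))
if __name__=='__main__':
    yaw=float(sys.argv[1]) if len(sys.argv)>1 else 0
    o,R=st(yaw)
    for k,v in O.items():
        g=loc(np.array(v)); t=T[k]; l=loc(o['eef_pos'])
        print(k,'rack xy',g.round(4),'to obj: tool', R.inv().apply(np.array(v)-o['eef_pos']).round(4),'to hole: tool',R.inv().apply(np.r_[c+t[0]*ex+t[1]*ey-o['eef_pos'][:2],v[2]+.004-o['eef_pos'][2]]).round(4))
E
python3 st.py
```

```text
t 0.1 rack xy [-0.2529  0.7238] z 0.4039 turn to goal(tool) [-1.000e-03  1.000e-03  1.026e+00] F [-0.4  0.1 -0.5] w 0.0854 j [-1.24  0.6  -0.    1.6   0.    0.94 -0.08]
black rack xy [-0.1587  0.2593] to obj: tool [-0.3213 -0.3484  0.0514] to hole: tool [-0.6613 -0.6034  0.0478]
white rack xy [-0.1443  0.418 ] to obj: tool [-0.2514 -0.2051  0.0812] to hole: tool [-0.6147 -0.5263  0.0777]
green rack xy [-0.245  -0.1785] to obj: tool [-0.4743 -0.7674  0.112 ] to hole: tool [-0.568  -0.4493  0.1076]
steel rack xy [-0.2184 -0.3513] to obj: tool [-0.5866 -0.9014  0.1422] to hole: tool [-0.5214 -0.3723  0.1375]
```

Call:
jog_arm:
  deltas:
    - [[0, 0, 0.114], [0, 0, -0.005], 100]
    - [[0, 0, 0.114], [0, 0, -0.005], 100]
    - [[0, 0, 0.114], [0, 0, -0.005], 100]
    - [[0, 0, 0.114], [0, 0, -0.005], 100]
    - [[0, 0, 0.114], [0, 0, -0.005], 100]
    - [[0, 0, 0.114], [0, 0, -0.005], 100]
    - [[0, 0, 0.114], [0, 0, -0.005], 100]
    - [[0, 0, 0.114], [0, 0, -0.005], 100]
    - [[0, 0, 0.114], [0, 0, -0.005], 100]
    - [[0, 0, 0], [0, 0, 0], 100]
    - [[0, 0, 0], [0, 0, 0], 100]
  newtons: 50

```text
time_s: 1.02
eef_pos: [0.2857, 0.665, 0.4446]
tcp_rot: [0.002, 0.674, 0.739, -0.006]
force: [0.1, 0.0, -0.7]
gripper_width: 0.0859
```

```bash
python3 st.py
```

```text
t 1.02 rack xy [-0.2535  0.7229] z 0.4446 turn to goal(tool) [-0.006  0.011 -0.047] F [ 0.1  0.  -0.7] w 0.0859 j [-1.43  0.58  0.3   1.57 -0.19  1.03 -0.98]
black rack xy [-0.1587  0.2593] to obj: tool [-0.4576  0.1169  0.0961] to hole: tool [-0.8441  0.2938  0.0954]
white rack xy [-0.1443  0.418 ] to obj: tool [-0.298   0.1241  0.1242] to hole: tool [-0.7538  0.2898  0.1244]
green rack xy [-0.245  -0.1785] to obj: tool [-0.8982  0.0515  0.1614] to hole: tool [-0.6636  0.2858  0.1534]
steel rack xy [-0.2184 -0.3513] to obj: tool [-1.0693  0.0863  0.1931] to hole: tool [-0.5734  0.2817  0.1824]
```

Call:
jog_arm:
  deltas:
    - [[-0.006, 0.011, -0.047], [-0.02, 0.005, 0], 100]
    - [[0, 0, 0], [-0.033, 0.007, 0], 100]
    - [[0, 0, 0], [-0.033, 0.007, 0], 100]
    - [[0, 0, 0], [-0.033, 0.007, 0], 100]
    - [[0, 0, 0], [-0.033, 0.007, 0], 100]
    - [[0, 0, 0], [-0.033, 0.007, 0], 100]
    - [[0, 0, 0], [-0.033, 0.007, 0], 100]
    - [[0, 0, 0], [-0.033, 0.007, 0], 100]
    - [[0, 0, 0], [-0.033, 0.007, 0], 100]
    - [[0, 0, 0], [-0.033, 0.007, 0], 100]
    - [[0, 0, 0], [-0.033, 0.007, 0], 100]
    - [[0, 0, 0], [-0.033, 0.007, 0], 100]
    - [[0, 0, 0], [-0.033, 0.007, 0], 100]
    - [[0, 0, 0], [-0.02, 0.007, 0], 100]
    - [[0, 0, 0], [0, 0, 0], 100]
    - [[0, 0, 0], [0, 0, 0], 100]

```text
time_s: 2.35
eef_pos: [0.4561, 0.2327, 0.437]
tcp_rot: [0.0, 0.627, 0.779, -0.004]
force: [-0.1, -0.2, 0.2]
gripper_width: 0.0852
```

```bash
python3 st.py
```

```text
t 2.35 rack xy [-0.1446  0.2711] z 0.437 turn to goal(tool) [-0.005  0.005  0.077] F [-0.1 -0.2  0.2] w 0.0852 j [-0.83  0.31  0.33  2.06 -0.14  0.8  -0.21]
black rack xy [-0.1587  0.2593] to obj: tool [-0.0103 -0.0145  0.0841] to hole: tool [-0.4156  0.1134  0.0815]
white rack xy [-0.1443  0.418 ] to obj: tool [0.147  0.0122 0.1132] to hole: tool [-0.3257  0.1204  0.111 ]
green rack xy [-0.245  -0.1785] to obj: tool [-0.4398 -0.1339  0.1469] to hole: tool [-0.2359  0.1275  0.1405]
steel rack xy [-0.2184 -0.3513] to obj: tool [-0.6141 -0.1205  0.1777] to hole: tool [-0.146   0.1346  0.1701]
```

Call:
jog_arm:
  deltas:
    - [[-0.005, 0.005, 0.07], [-0.01, -0.0145, 0], 100]
    - [[0, 0, 0], [0, 0, 0], 100]
    - [[0, 0, 0], [0, 0, 0], 100]

```text
time_s: 2.6
eef_pos: [0.4433, 0.2211, 0.4365]
tcp_rot: [-0.0, 0.651, 0.759, -0.0]
force: [-0.4, 0.4, 0.6]
gripper_width: 0.0852
```

```bash
python3 - <<'E'
from st import *
o,R=st(); p,d,i=grab('wrist','w0.png'); X=cloud(d,i)
q=X[(abs(X[...,2]-.218)<.012)]; q=q[np.hypot(*(q[:,:2]-[.444,.219]).T)<.05]
print(len(q), q.mean(0) if len(q) else 0, cv2.minEnclosingCircle(q[:,:2].astype(np.float32)) if len(q) else 0, -np.array(i['R']).T@i['t'])
E
python3 st.py|grep black
```

```text
t 2.6 rack xy [-0.1589  0.2614] z 0.4365 turn to goal(tool) [-0.    -0.     0.013] F [-0.4  0.4  0.6] w 0.0852 j [-0.85  0.29  0.35  2.09 -0.14  0.78 -0.26]
3371 [0.44455346 0.22109772 0.21752848] ((0.444826602935791, 0.21882477402687073), 0.02505827695131302) [0.43241048 0.29415804 0.40573672]
black rack xy [-0.1587  0.2593] to obj: tool [-0.0021  0.0005  0.0833] to hole: tool [-0.3983  0.1542  0.0793]
```

View pics/w0.png

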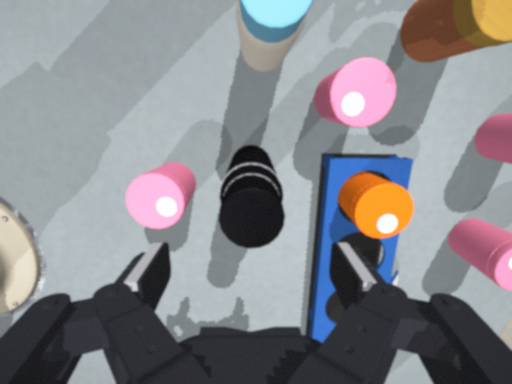

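The wrist view shows the black cap at about (252, 215), between the two pads. Its measured centre agrees with the top view within 1 mm, so I descend and grip.

Call:
jog_arm:
  deltas:
    - [[0, 0, 0.013], [-0.002, 0.001, 0.025], 100]
    - [[0, 0, 0], [0, 0, 0.025], 100]
    - [[0, 0, 0], [0, 0, 0.022], 100]
    - [[0, 0, 0], [0, 0, 0.012], 100]
    - [[0, 0, 0], [0, 0, 0], 100]
    - [[0, 0, 0], [0, 0, 0], 100]

```text
time_s: 3.15
eef_pos: [0.4445, 0.2266, 0.3497]
tcp_rot: [-0.0, 0.649, 0.761, 0.002]
force: [0.4, -0.1, 1.1]
gripper_width: 0.0853
```

```bash
python3 st.py | head -2
```

```text
t 3.15 rack xy [-0.157   0.2667] z 0.3497 turn to goal(tool) [ 0.002 -0.003  0.02 ] F [ 0.4 -0.1  1.1] w 0.0853 j [-0.79  0.42  0.28  2.18 -0.22  0.56 -0.18]
black rack xy [-0.1587  0.2593] to obj: tool [-0.0074 -0.0019 -0.0033] to hole: tool [-0.4047  0.149  -0.0082]
```

Call:
jog_arm:
  deltas:
    - [[0, 0, 0.02], [-0.0075, -0.001, -0.003], 100]
    - [[0, 0, 0], [0, 0, 0], 100]
    - [[0, 0, 0], [0, 0, 0], 0]
    - [[0, 0, 0], [0, 0, 0], 0]
    - [[0, 0, 0], [0, 0, 0], 0]
    - [[0, 0, 0], [0, 0, 0], 0]
    - [[0, 0, 0], [0, 0, 0], 0]
    - [[0, 0, 0], [0, 0, 0], 0]

```text
time_s: 3.82
eef_pos: [0.445, 0.2197, 0.3567]
tcp_rot: [-0.0, 0.656, 0.755, 0.005]
force: [-0.9, 0.3, -3.6]
gripper_width: 0.0485
```

```bash
python3 st.py | head -2
```

```text
t 3.82 rack xy [-0.1574  0.2598] z 0.3567 turn to goal(tool) [ 0.007 -0.006  0.001] F [-0.9  0.3 -3.6] w 0.0485 j [-0.79  0.41  0.29  2.18 -0.22  0.57 -0.19]
black rack xy [-0.1587  0.2593] to obj: tool [-0.0005 -0.0013  0.0037] to hole: tool [-0.395   0.1569 -0.0017]
```

Call:
jog_arm:
  deltas:
    - [[0.003, -0.003, 0], [0, 0, -0.02], 0]
    - [[0, 0, 0], [0, 0, -0.03], 0]
    - [[0, 0, 0], [0, 0, -0.03], 0]
    - [[0, 0, 0], [0, 0, -0.02], 0]
    - [[0, 0, 0], [-0.01, 0.004, 0], 0]
    - [[0, 0, 0], [-0.02, 0.008, 0], 0]
    - [[0, 0, 0], [-0.03, 0.012, 0], 0]
    - [[0, 0, 0], [-0.03, 0.012, 0], 0]
    - [[0, 0, 0], [-0.03, 0.012, 0], 0]
    - [[0, 0, 0], [-0.03, 0.012, 0], 0]
    - [[0, 0, 0], [-0.03, 0.012, 0], 0]
    - [[0, 0, 0], [-0.03, 0.012, 0], 0]
    - [[0, 0, 0], [-0.03, 0.012, 0], 0]
    - [[0, 0, 0], [-0.02, 0.008, 0], 0]
    - [[0, 0, 0], [-0.01, 0.004, 0], 0]
    - [[0, 0, 0], [0, 0, 0], 0]
    - [[0, 0, 0], [0, 0, 0], 0]

```text
time_s: 5.23
eef_pos: [0.5931, -0.0498, 0.4446]
tcp_rot: [-0.004, 0.654, 0.757, -0.007]
force: [-0.3, 0.3, -4.2]
gripper_width: 0.0487
```

```bash
python3 st.py | head -2
```

```text
t 5.23 rack xy [-0.0481 -0.0276] z 0.4446 turn to goal(tool) [-0.015  0.003  0.006] F [-0.3  0.3 -4.2] w 0.0487 j [-0.3   0.42  0.42  1.88 -0.21  0.9   0.36]
black rack xy [-0.1587  0.2593] to obj: tool [ 0.2879 -0.1074  0.0923] to hole: tool [-0.1074  0.0487  0.0873]
```

Call:
jog_arm:
  deltas:
    - [[-0.008, 0.002, 0.003], [-0.015, 0.008, 0], 0]
    - [[-0.008, 0, 0], [-0.025, 0.012, -0.002], 0]
    - [[0, 0, 0], [-0.025, 0.012, -0.002], 0]
    - [[0, 0, 0], [-0.025, 0.01, -0.001], 0]
    - [[0, 0, 0], [-0.013, 0.006, 0], 0]
    - [[0, 0, 0], [0, 0, 0], 0]
    - [[0, 0, 0], [0, 0, 0], 0]

```text
time_s: 5.82
eef_pos: [0.655, -0.1358, 0.444]
tcp_rot: [-0.006, 0.65, 0.76, -0.0]
force: [-0.3, -0.3, -4.2]
gripper_width: 0.0489
```

Run:
```python
from st import *
o,R=st(); go(c-.135*ey,.361,R,o)
p,d,i=grab('wrist'); p2,_,_=grab('side')
cv2.imwrite('pics/b1.png',np.hstack([cv2.resize(p,(400,300)),cv2.resize(p2,(400,300))])[:,:,::-1])
```

```text
t 5.82 rack xy [ 0.0013 -0.1214] z 0.444 turn to goal(tool) [-0.008 -0.008  0.018] F [-0.3 -0.3 -4.2] w 0.0489 j [-0.14  0.52  0.4   1.71 -0.24  0.97  0.51]
shift tool [-0.0143 -0.0009  0.0829]
```

View pics/b1.png

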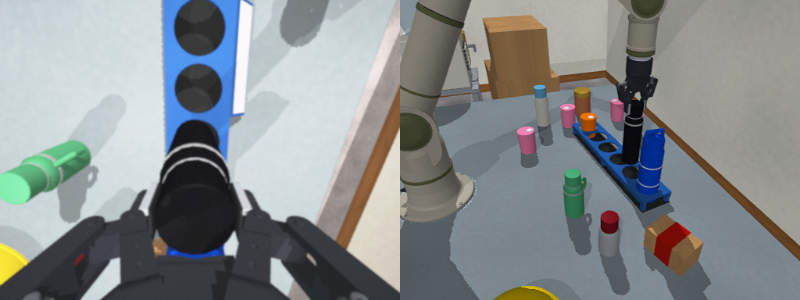

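The black flask hangs upright over the fourth hole, at about (195, 170) in the wrist view, and the jug is clear. I correct sideways first, then descend in stages.

Call:
jog_arm:
  deltas:
    - [[-0.008, -0.008, 0.018], [-0.014, -0.001, 0], 0]
    - [[0, 0, 0], [0, 0, 0.008], 0]
    - [[0, 0, 0], [0, 0, 0.008], 0]
    - [[0, 0, 0], [0, 0, 0], 0]

```text
time_s: 6.25
eef_pos: [0.6549, -0.146, 0.4274]
tcp_rot: [-0.0, 0.655, 0.756, 0.001]
force: [0.8, 1.0, -3.6]
gripper_width: 0.0487
```

Run:
```python
from st import *
o,R=st(); go(c-.135*ey,.361,R,o)
```

```text
t 6.25 rack xy [-0.0002 -0.1315] z 0.4274 turn to goal(tool) [ 0.002 -0.002  0.004] F [ 0.8  1.  -3.6] w 0.0487 j [-0.12  0.54  0.4   1.73 -0.25  0.93  0.52]
shift tool [-0.0036  0.0001  0.0664]
```

Call:
jog_arm:
  deltas:
    - [[0, 0, 0], [-0.004, 0, 0.01], 0]
    - [[0, 0, 0], [-0.001, 0, 0.012], 0]
    - [[0, 0, 0], [-0.001, 0, 0.012], 0]
    - [[0, 0, 0], [-0.001, 0, 0.01], 0]
    - [[0, 0, 0], [0, 0, 0.006], 0]
    - [[0, 0, 0], [0, 0, 0], 0]
    - [[0, 0, 0], [0, 0, 0], 0]

```text
time_s: 6.83
eef_pos: [0.6555, -0.1525, 0.3699]
tcp_rot: [-0.002, 0.655, 0.756, 0.0]
force: [-0.5, -0.6, -2.5]
gripper_width: 0.0489
```

Run:
```python
from st import *
o,R=st(); go(c-.135*ey,.361,R,o)
```

```text
t 6.83 rack xy [-0.0006 -0.1379] z 0.3699 turn to goal(tool) [-0.002 -0.003  0.005] F [-0.5 -0.6 -2.5] w 0.0489 j [-0.09  0.6   0.37  1.77 -0.28  0.83  0.56]
shift tool [0.0029 0.0006 0.0089]
```

Call:
jog_arm:
  deltas:
    - [[0, 0, 0], [0.002, 0, 0.004], 0]
    - [[0, 0, 0], [0.001, 0, 0.003], 0]
    - [[0, 0, 0], [0, 0, 0.0015], 0]
    - [[0, 0, 0], [0, 0, 0], 0]
    - [[0, 0, 0], [0, 0, 0], 0]

```text
time_s: 7.25
eef_pos: [0.6555, -0.149, 0.3616]
tcp_rot: [-0.001, 0.654, 0.756, 0.001]
force: [-0.2, 0.3, -2.8]
gripper_width: 0.0488
```

```bash
python3 st.py | head -1
```

```text
t 7.25 rack xy [-1.000e-04 -1.345e-01] z 0.3616 turn to goal(tool) [ 0.    -0.003  0.005] F [-0.2  0.3 -2.8] w 0.0488 j [-0.09  0.6   0.37  1.78 -0.29  0.81  0.56]
```

Call:
jog_arm:
  deltas:
    - [[0, 0, 0], [0, 0, 0.001], 0]
    - [[0, 0, 0], [0, 0, 0.001], 0]
    - [[0, 0, 0], [0, 0, 0], 0]

```text
time_s: 7.5
eef_pos: [0.6556, -0.1493, 0.3608]
tcp_rot: [-0.0, 0.654, 0.756, 0.001]
force: [0.5, -0.2, -3.6]
gripper_width: 0.049
```

Call:
jog_arm:
  deltas:
    - [[0, 0, 0], [0, 0, 0.002], 0]
    - [[0, 0, 0], [0, 0, 0.001], 0]
    - [[0, 0, 0], [0, 0, 0], 0]

```text
time_s: 7.75
eef_pos: [0.6556, -0.1505, 0.3609]
tcp_rot: [0.001, 0.655, 0.756, 0.002]
force: [0.4, -0.6, -3.9]
gripper_width: 0.0488
```

Call:
jog_arm:
  deltas:
    - [[0, 0, 0], [0, 0, 0.003], 0]
    - [[0, 0, 0], [0.001, 0, 0.002], 0]
    - [[0, 0, 0], [0, 0, 0.001], 0]

```text
time_s: 8.0
eef_pos: [0.6552, -0.1516, 0.3605]
tcp_rot: [0.003, 0.655, 0.755, 0.003]
force: [-2.5, 0.4, 0.6]
gripper_width: 0.0491
```

Call:
jog_arm:
  deltas:
    - [[0, 0, 0], [0, 0, 0], 100]
    - [[0, 0, 0], [0, 0, 0], 100]
    - [[0, 0, 0], [0, 0, 0], 100]
    - [[0, 0, 0], [0, 0, 0], 100]
    - [[0, 0, 0], [0, 0, -0.015], 100]
    - [[0, 0, 0], [0, 0, -0.03], 100]
    - [[0, 0, 0], [0, 0, -0.03], 100]
    - [[0, 0, 0], [0, 0, -0.03], 100]
    - [[0, 0, 0], [0, 0, 0], 100]

```text
time_s: 8.75
eef_pos: [0.6556, -0.1512, 0.4667]
tcp_rot: [0.002, 0.655, 0.756, 0.002]
force: [1.7, -1.8, 1.1]
gripper_width: 0.0855
```

```bash
python3 st.py | head -3
```

```text
t 8.75 rack xy [-0.0002 -0.1367] z 0.4667 turn to goal(tool) [0.006 0.001 0.003] F [ 1.7 -1.8  1.1] w 0.0855 j [-0.13  0.5   0.42  1.68 -0.24  1.    0.51]
black rack xy [-0.1587  0.2593] to obj: tool [ 0.3966 -0.1579  0.1123] to hole: tool [ 0.0018 -0.0005  0.1097]
white rack xy [-0.1443  0.418 ] to obj: tool [ 0.5553 -0.1432  0.1422] to hole: tool [ 0.0918 -0.0004  0.1396]
```

Call:
jog_arm:
  deltas:
    - [[0, 0, 0], [0.015, -0.004, 0], 100]
    - [[0, 0, 0], [0.03, -0.008, 0], 100]
    - [[0, 0, 0], [0.035, -0.009, 0], 100]
    - [[0, 0, 0], [0.035, -0.009, 0], 100]
    - [[0, 0, 0], [0.035, -0.009, 0], 100]
    - [[0, 0, 0], [0.035, -0.009, 0], 100]
    - [[0, 0, 0], [0.035, -0.009, 0], 100]
    - [[0, 0, 0], [0.035, -0.009, 0], 100]
    - [[0, 0, 0], [0.035, -0.009, 0], 100]
    - [[0, 0, 0], [0.035, -0.009, 0], 100]
    - [[0, 0, 0], [0.035, -0.009, 0], 100]
    - [[0, 0, 0], [0.035, -0.009, 0], 100]
    - [[0, 0, 0], [0.035, -0.009, 0], 100]
    - [[0, 0, 0], [0.035, -0.009, 0], 100]
    - [[0, 0, 0], [0.035, -0.009, 0], 100]
    - [[0, 0, 0], [0.035, -0.009, 0], 100]
    - [[0, 0, 0], [0.02, -0.004, 0], 100]
    - [[0, 0, 0], [0, 0, 0], 100]
    - [[0, 0, 0], [0, 0, 0], 100]

```text
time_s: 10.33
eef_pos: [0.4125, 0.4114, 0.4535]
tcp_rot: [0.002, 0.652, 0.759, -0.0]
force: [0.5, -0.5, 0.4]
gripper_width: 0.0855
```

```bash
python3 st.py | sed -n 1p\;3p
```

```text
t 10.33 rack xy [-0.163   0.4542] z 0.4535 turn to goal(tool) [0.003 0.003 0.012] F [ 0.5 -0.5  0.4] w 0.0855 j [-1.13  0.39  0.34  1.89 -0.16  0.89 -0.56]
white rack xy [-0.1443  0.418 ] to obj: tool [-0.036   0.018   0.1306] to hole: tool [-0.5007  0.1565  0.1286]
```

Call:
jog_arm:
  deltas:
    - [[0, 0, 0.012], [-0.018, 0.009, 0], 100]
    - [[0, 0, 0], [-0.018, 0.009, 0.01], 100]
    - [[0, 0, 0], [0, 0, 0.015], 100]
    - [[0, 0, 0], [0, 0, 0.015], 100]
    - [[0, 0, 0], [0, 0, 0], 100]

```text
time_s: 10.75
eef_pos: [0.4357, 0.3739, 0.4114]
tcp_rot: [0.003, 0.657, 0.754, -0.0]
force: [-0.1, -0.4, -0.0]
gripper_width: 0.0854
```

Run:
```python
from st import *
o,R=st(); p,d,i=grab('wrist'); X=cloud(d,i)
q=X[(abs(X[...,2]-.188)<.012)]; q=q[np.hypot(*(q[:,:2]-[.4361,.3782]).T)<.05]
if len(q)>50: print(len(q),cv2.minEnclosingCircle(q[:,:2].astype(np.float32)))
go([.4361,.3782],.3265,R,o)
```

```text
t 10.75 rack xy [-0.1452  0.4138] z 0.4114 turn to goal(tool) [ 0.003  0.004 -0.001] F [-0.1 -0.4 -0. ] w 0.0854 j [-1.05  0.43  0.34  1.96 -0.19  0.79 -0.47]
3828 ((0.4379584789276123, 0.3787950873374939), 0.02689957618713379)
shift tool [0.0046 0.0007 0.0849]
```

Call:
jog_arm:
  deltas:
    - [[0, 0, 0], [0.003, 0.002, 0.02], 100]
    - [[0, 0, 0], [-0.001, 0, 0.025], 100]
    - [[0, 0, 0], [-0.001, 0, 0.025], 100]
    - [[0, 0, 0], [-0.001, 0, 0.012], 100]
    - [[0, 0, 0], [0, 0, 0], 100]
    - [[0, 0, 0], [0, 0, 0], 100]

```text
time_s: 11.3
eef_pos: [0.4409, 0.3723, 0.3334]
tcp_rot: [0.003, 0.658, 0.753, 0.004]
force: [-1.0, -1.1, 0.6]
gripper_width: 0.0851
```

Run:
```python
from st import *
o,R=st(); go([.437,.3785],.3265,R,o)
```

```text
t 11.3 rack xy [-0.1403  0.4115] z 0.3334 turn to goal(tool) [ 0.01  -0.001 -0.005] F [-1.  -1.1  0.6] w 0.0851 j [-1.    0.53  0.29  2.03 -0.24  0.61 -0.42]
shift tool [ 0.0067 -0.0032  0.0068]
```

Call:
jog_arm:
  deltas:
    - [[0.01, 0, -0.005], [0.0065, -0.0035, 0.006], 100]
    - [[0, 0, 0], [0, 0, 0], 100]
    - [[0, 0, 0], [0, 0, 0], 0]
    - [[0, 0, 0], [0, 0, 0], 0]
    - [[0, 0, 0], [0, 0, 0], 0]
    - [[0, 0, 0], [0, 0, 0], 0]
    - [[0, 0, 0], [0, 0, 0], 0]
    - [[0, 0, 0], [0, 0, 0], 0]

```text
time_s: 11.97
eef_pos: [0.4367, 0.3798, 0.3319]
tcp_rot: [-0.001, 0.656, 0.755, 0.003]
force: [-0.2, -0.3, -3.7]
gripper_width: 0.0528
```

```bash
python3 - <<'E'
from st import *
o,R=st(); go([.437,.3785],.3265,R,o)
E
python3 st.py | sed -n 3p
```

```text
t 11.97 rack xy [-0.1434  0.4195] z 0.3319 turn to goal(tool) [ 0.003 -0.005  0.001] F [-0.2 -0.3 -3.7] w 0.0528 j [-1.01  0.53  0.28  2.02 -0.25  0.62 -0.42]
shift tool [-0.0013  0.0001  0.0054]
white rack xy [-0.1443  0.418 ] to obj: tool [-0.0015 -0.0009  0.0089] to hole: tool [-0.4646  0.1431  0.003 ]
```

Call:
jog_arm:
  deltas:
    - [[0, 0, 0], [0, 0, -0.02], 0]
    - [[0, 0, 0], [0, 0, -0.035], 0]
    - [[0, 0, 0], [0, 0, -0.035], 0]
    - [[0, 0, 0], [0, 0, -0.03], 0]
    - [[0, 0, 0], [-0.01, 0.003, 0], 0]
    - [[0, 0, 0], [-0.02, 0.006, 0], 0]
    - [[0, 0, 0], [-0.033, 0.01, 0], 0]
    - [[0, 0, 0], [-0.033, 0.01, 0], 0]
    - [[0, 0, 0], [-0.033, 0.01, 0], 0]
    - [[0, 0, 0], [-0.033, 0.01, 0], 0]
    - [[0, 0, 0], [-0.033, 0.01, 0], 0]
    - [[0, 0, 0], [-0.033, 0.01, 0], 0]
    - [[0, 0, 0], [-0.033, 0.01, 0], 0]
    - [[0, 0, 0], [-0.033, 0.01, 0], 0]
    - [[0, 0, 0], [-0.033, 0.01, 0], 0]
    - [[0, 0, 0], [-0.033, 0.01, 0], 0]
    - [[0, 0, 0], [-0.025, 0.008, 0], 0]
    - [[0, 0, 0], [-0.015, 0.005, 0], 0]
    - [[0, 0, 0], [0, 0, 0], 0]
    - [[0, 0, 0], [0, 0, 0], 0]

```text
time_s: 13.63
eef_pos: [0.6148, -0.0235, 0.4391]
tcp_rot: [-0.005, 0.655, 0.755, -0.009]
force: [0.8, 0.9, -5.1]
gripper_width: 0.0523
```

Run:
```python
from st import *
o,R=st(); go(c-.045*ey,.336,R,o)
```

```text
t 13.63 rack xy [-0.0229 -0.0046] z 0.4391 turn to goal(tool) [-0.02   0.005  0.003] F [ 0.8  0.9 -5.1] w 0.0523 j [-0.33  0.46  0.4   1.84 -0.21  0.91  0.31]
shift tool [-0.04    0.0249  0.1028]
```

Call:
jog_arm:
  deltas:
    - [[-0.01, 0.002, 0.003], [-0.018, 0.012, 0], 0]
    - [[-0.01, 0.002, 0], [-0.02, 0.012, 0], 0]
    - [[0, 0, 0], [-0.001, 0.001, 0.015], 0]
    - [[0, 0, 0], [-0.001, 0, 0.015], 0]
    - [[0, 0, 0], [0, 0, 0], 0]
    - [[0, 0, 0], [0, 0, 0], 0]

```text
time_s: 14.13
eef_pos: [0.6436, -0.0574, 0.4035]
tcp_rot: [-0.003, 0.655, 0.756, -0.002]
force: [0.1, -0.3, -3.9]
gripper_width: 0.0528
```

Run:
```python
from st import *
o,R=st(); go(c-.045*ey,.336,R,o)
```

```text
t 14.13 rack xy [ 0.0008 -0.0421] z 0.4035 turn to goal(tool) [-0.007 -0.002  0.004] F [ 0.1 -0.3 -3.9] w 0.0528 j [-0.25  0.53  0.38  1.81 -0.25  0.86  0.39]
shift tool [-0.0031 -0.0004  0.0675]
```

Call:
jog_arm:
  deltas:
    - [[-0.004, 0, 0], [-0.003, -0.001, 0.01], 0]
    - [[0, 0, 0], [-0.001, 0, 0.012], 0]
    - [[0, 0, 0], [-0.001, 0, 0.012], 0]
    - [[0, 0, 0], [0, 0, 0.012], 0]
    - [[0, 0, 0], [0, 0, 0.006], 0]
    - [[0, 0, 0], [0, 0, 0], 0]
    - [[0, 0, 0], [0, 0, 0], 0]

```text
time_s: 14.72
eef_pos: [0.6421, -0.0596, 0.3469]
tcp_rot: [-0.002, 0.653, 0.757, 0.0]
force: [-0.3, -0.8, -4.7]
gripper_width: 0.0525
```

Run:
```python
from st import *
o,R=st(); go(c-.045*ey,.336,R,o)
```

```text
t 14.72 rack xy [-0.0009 -0.0441] z 0.3469 turn to goal(tool) [-0.003 -0.004  0.008] F [-0.3 -0.8 -4.7] w 0.0525 j [-0.22  0.59  0.35  1.86 -0.29  0.75  0.43]
shift tool [-0.0009  0.0009  0.0109]
```

Call:
jog_arm:
  deltas:
    - [[0, 0, 0.005], [0, 0.001, 0.005], 0]
    - [[0, 0, 0], [0, 0, 0.004], 0]
    - [[0, 0, 0], [0, 0, 0.002], 0]
    - [[0, 0, 0], [0, 0, 0.002], 0]
    - [[0, 0, 0], [0, 0, 0.001], 0]
    - [[0, 0, 0], [0, 0, 0], 0]

```text
time_s: 15.22
eef_pos: [0.6437, -0.0602, 0.3362]
tcp_rot: [-0.001, 0.655, 0.755, 0.002]
force: [-0.1, -0.1, -3.7]
gripper_width: 0.0526
```

Call:
jog_arm:
  deltas:
    - [[0, 0, 0], [0, 0, 0.003], 0]
    - [[0, 0, 0], [0, 0, 0.002], 0]
    - [[0, 0, 0], [0, 0, 0.001], 0]

```text
time_s: 15.47
eef_pos: [0.6437, -0.0611, 0.3357]
tcp_rot: [-0.0, 0.656, 0.755, 0.003]
force: [-1.3, -0.9, -1.8]
gripper_width: 0.0529
```

Call:
jog_arm:
  deltas:
    - [[0, 0, 0], [0.001, 0, 0.003], 0]
    - [[0, 0, 0], [0, 0, 0.002], 0]

```text
time_s: 15.63
eef_pos: [0.6434, -0.0611, 0.3355]
tcp_rot: [0.0, 0.656, 0.755, 0.005]
force: [-6.2, 0.8, 15.2]
gripper_width: 0.0529
```

Call:
jog_arm:
  deltas:
    - [[0, 0, 0], [0, 0, 0], 100]
    - [[0, 0, 0], [0, 0, 0], 100]
    - [[0, 0, 0], [0, 0, 0], 100]
    - [[0, 0, 0], [0, 0, 0], 100]
    - [[0, 0, 0], [0, 0, -0.015], 100]
    - [[0, 0, 0], [0, 0, -0.035], 100]
    - [[0, 0, 0], [0, 0, -0.035], 100]
    - [[0, 0, 0], [0, 0, -0.03], 100]
    - [[0, 0, 0], [-0.008, -0.015, 0], 100]
    - [[0, 0, 0], [-0.0165, -0.03, 0], 100]
    - [[0, 0, 0], [-0.0165, -0.03, 0], 100]
    - [[0, 0, 0], [-0.0165, -0.03, 0], 100]
    - [[0, 0, 0], [-0.0165, -0.03, 0], 100]
    - [[0, 0, 0], [-0.0165, -0.03, 0], 100]
    - [[0, 0, 0], [-0.0165, -0.03, 0], 100]
    - [[0, 0, 0], [-0.008, -0.015, 0], 100]
    - [[0, 0, 0], [0, 0, 0], 100]
    - [[0, 0, 0], [0, 0, 0], 100]

```text
time_s: 17.13
eef_pos: [0.4465, -0.209, 0.4516]
tcp_rot: [0.005, 0.654, 0.756, 0.007]
force: [0.8, 1.4, 0.4]
gripper_width: 0.0851
```

Run:
```python
from st import *
o,R=st(.5); go([.419,-.2265],.42,R,o)
```

```text
t 17.13 rack xy [-0.2153 -0.1649] z 0.4516 turn to goal(tool) [ 0.017  0.002 -0.495] F [0.8 1.4 0.4] w 0.0851 j [-0.02  0.27  0.44  2.09 -0.18  0.8   0.68]
shift tool [-0.0134 -0.0303  0.031 ]
```

Call:
jog_arm:
  deltas:
    - [[0.015, 0, 0], [-0.0134, -0.028, 0.01], 100]
    - [[0, 0, -0.1], [0, 0, 0], 100]
    - [[0, 0, -0.1], [0, 0, 0], 100]
    - [[0, 0, -0.1], [0, 0, 0], 100]
    - [[0, 0, -0.1], [0, 0, 0], 100]
    - [[0, 0, -0.07], [0, 0, 0], 100]
    - [[0, 0, 0], [0, 0, 0], 100]
    - [[0, 0, 0], [0, 0, 0], 100]

```text
time_s: 17.8
eef_pos: [0.4296, -0.2218, 0.4399]
tcp_rot: [0.002, 0.447, 0.895, 0.002]
force: [0.4, 0.2, 0.2]
gripper_width: 0.0856
```

Run:
```python
from st import *
o,R=st(.5); p,d,i=grab('wrist'); X=cloud(d,i)
q=X[(abs(X[...,2]-.158)<.012)]; q=q[np.hypot(*(q[:,:2]-[.419,-.2265]).T)<.05]
cc,r=cv2.minEnclosingCircle(q[:,:2].astype(np.float32)); print(len(q),cc,r)
hs=cv2.cvtColor(p,cv2.COLOR_RGB2HSV); g=(hs[...,0]>50)&(hs[...,0]<90)&(hs[...,1]>70)
G=X[g]; e=G[:,:2]-cc; r=np.hypot(*e.T); m=(r>.045)&(r<.07)&(G[:,2]>.05)&(G[:,2]<.115)
a=np.arctan2(e[m,1],e[m,0]); print('handle',m.sum(),np.median(a),a.mean(),'minus rack',np.median(a)-th, 'side view est', np.radians(33)-th)
go(cc,.2965,R,o)
p2,_,_=grab('side')
cv2.imwrite('pics/g1.png',np.hstack([cv2.resize(p,(400,300)),cv2.resize(p2,(400,300))])[:,:,::-1])
```

```text
t 17.8 rack xy [-0.2338 -0.1753] z 0.4399 turn to goal(tool) [0.005 0.002 0.006] F [0.4 0.2 0.2] w 0.0856 j [ 0.1   0.27  0.33  2.11 -0.13  0.77  1.16]
1886 (0.42065009474754333, -0.22790056467056274) 0.02403874881565571
handle 202 0.7092436928512791 0.7004420182072619 minus rack 0.5702436928512791 side view est 0.43695865315812876
shift tool [ 0.0008 -0.0115  0.1433]
```

View pics/g1.png

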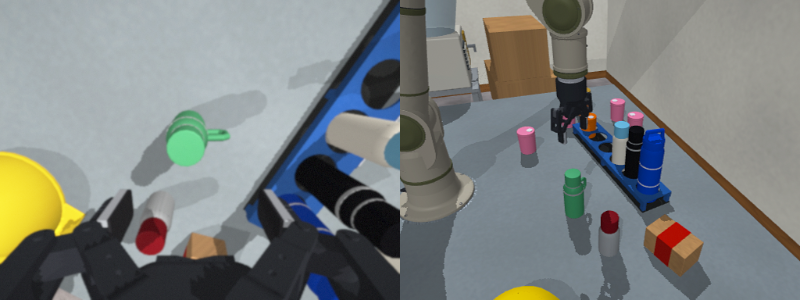

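Call:
jog_arm:
  deltas:
    - [[0.005, 0, 0], [0.001, -0.011, 0.02], 100]
    - [[0, 0, 0], [0, 0, 0.035], 100]
    - [[0, 0, 0], [0, 0, 0.035], 100]
    - [[0, 0, 0], [0, 0, 0.02], 100]
    - [[0, 0, 0], [0, 0, 0], 100]
    - [[0, 0, 0], [0, 0, 0], 100]

```text
time_s: 18.4
eef_pos: [0.4232, -0.2276, 0.3278]
tcp_rot: [0.004, 0.45, 0.893, -0.001]
force: [0.6, 0.2, 0.2]
gripper_width: 0.0857
```

Run:
```python
from st import *
o,R=st(.5); go([.4202,-.2275],.299,R,o)
```

```text
t 18.4 rack xy [-0.2409 -0.1801] z 0.3278 turn to goal(tool) [ 0.002  0.008 -0.003] F [0.6 0.2 0.2] w 0.0857 j [ 0.19  0.44  0.26  2.24 -0.23  0.48  1.26]
shift tool [ 0.0021 -0.0025  0.0287]
```

Call:
jog_arm:
  deltas:
    - [[0, 0.006, 0], [0.002, -0.003, 0.016], 100]
    - [[0, 0, 0], [0, 0, 0.014], 100]
    - [[0, 0, 0], [0, 0, 0], 100]
    - [[0, 0, 0], [0, 0, 0], 0]
    - [[0, 0, 0], [0, 0, 0], 0]
    - [[0, 0, 0], [0, 0, 0], 0]
    - [[0, 0, 0], [0, 0, 0], 0]
    - [[0, 0, 0], [0, 0, 0], 0]
    - [[0, 0, 0], [0, 0, 0], 0]

```text
time_s: 19.15
eef_pos: [0.4229, -0.2285, 0.3058]
tcp_rot: [0.007, 0.452, 0.892, 0.001]
force: [1.1, 1.1, -3.6]
gripper_width: 0.0469
```

Run:
```python
from st import *
o,R=st(.5); go([.4202,-.2275],.299,R,o)
```

```text
t 19.15 rack xy [-0.2414 -0.181 ] z 0.3058 turn to goal(tool) [ 0.008  0.011 -0.006] F [ 1.1  1.1 -3.6] w 0.0469 j [ 0.22  0.48  0.22  2.26 -0.26  0.42  1.29]
shift tool [ 0.0025 -0.0016  0.0068]
```

Call:
jog_arm:
  deltas:
    - [[0.004, 0.006, 0], [0, 0, -0.02], 0]
    - [[0, 0, 0], [0, 0, -0.035], 0]
    - [[0, 0, 0], [0, 0, -0.035], 0]
    - [[0, 0, 0], [0, 0, -0.025], 0]
    - [[0, 0, 0.1], [0, 0, 0], 0]
    - [[0, 0, 0.1], [0, 0, 0], 0]
    - [[0, 0, 0.1], [0, 0, 0], 0]
    - [[0, 0, 0.1], [0, 0, 0], 0]
    - [[0, 0, 0.08], [0, 0, 0], 0]
    - [[0, 0, 0], [0, 0, 0], 0]
    - [[0, 0, 0], [0.015, 0.006, 0], 0]
    - [[0, 0, 0], [0.03, 0.013, 0], 0]
    - [[0, 0, 0], [0.03, 0.013, 0], 0]
    - [[0, 0, 0], [0.03, 0.013, 0], 0]
    - [[0, 0, 0], [0.03, 0.013, 0], 0]
    - [[0, 0, 0], [0.03, 0.013, 0], 0]
    - [[0, 0, 0], [0.03, 0.013, 0], 0]
    - [[0, 0, 0], [0.015, 0.006, 0], 0]
    - [[0, 0, 0], [0, 0, 0], 0]

```text
time_s: 20.73
eef_pos: [0.4804, 0.002, 0.427]
tcp_rot: [0.001, 0.652, 0.759, 0.001]
force: [0.7, 0.1, -3.6]
gripper_width: 0.0466
```

Run:
```python
from st import *
o,R=st(-.03); go(c+.045*ey,.31,R,o)
```

```text
t 20.73 rack xy [-0.1525  0.0393] z 0.427 turn to goal(tool) [ 0.002 -0.     0.043] F [ 0.7  0.1 -3.6] w 0.0466 j [-0.45  0.29  0.42  2.14 -0.17  0.74  0.24]
shift tool [0.0038 0.1523 0.1173]
```

Call:
jog_arm:
  deltas:
    - [[0, 0, 0.043], [0, 0, 0], 0]
    - [[0, 0, 0], [0.004, 0.02, 0], 0]
    - [[0, 0, 0], [0.004, 0.03, 0], 0]
    - [[0, 0, 0], [0, 0.03, 0], 0]
    - [[0, 0, 0], [0, 0.03, 0], 0]
    - [[0, 0, 0], [0, 0.025, 0], 0]
    - [[0, 0, 0], [0, 0.012, 0], 0]
    - [[0, 0, 0], [0, 0, 0], 0]
    - [[0, 0, 0], [0, 0, 0], 0]

```text
time_s: 21.48
eef_pos: [0.6278, 0.0264, 0.4235]
tcp_rot: [-0.003, 0.659, 0.752, -0.003]
force: [-0.5, -1.1, -4.0]
gripper_width: 0.0468
```

Run:
```python
from st import *
o,R=st(-.03); go(c+.045*ey,.31,R,o)
```

```text
t 21.48 rack xy [-0.0031  0.043 ] z 0.4235 turn to goal(tool) [-0.007 -0.001  0.023] F [-0.5 -1.1 -4. ] w 0.0468 j [-0.4   0.49  0.4   1.83 -0.24  0.88  0.24]
shift tool [0.0019 0.004  0.1134]
```

```bash
cat > hd.py <<'E'
from st import *
def handle(cc,zb):
    for n in('side','wrist','top'):
        p,d,i=grab(n); X=cloud(d,i); hs=cv2.cvtColor(p,cv2.COLOR_RGB2HSV); g=(hs[...,0]>50)&(hs[...,0]<90)&(hs[...,1]>70)
        G=X[g]; e=G[:,:2]-cc; r=np.hypot(*e.T); m=(r>.04)&(r<.075)&(G[:,2]>zb+.05)&(G[:,2]<zb+.115)
        if m.sum()>3: print(n,m.sum(),'handle rel rack',(np.median(np.arctan2(e[m,1],e[m,0]))-th).round(3))
E
python3 - <<'E'
from hd import *
o,R=st(-.03); handle(o['eef_pos'][:2],o['eef_pos'][2]-.306)
E
```

```text
t 21.48 rack xy [-0.0031  0.043 ] z 0.4235 turn to goal(tool) [-0.007 -0.001  0.023] F [-0.5 -1.1 -4. ] w 0.0468 j [-0.4   0.49  0.4   1.83 -0.24  0.88  0.24]
side 52 handle rel rack 0.028
wrist 761 handle rel rack 0.157
```

Call:
jog_arm:
  deltas:
    - [[-0.007, 0, 0.02], [0.002, 0.004, 0.02], 0]
    - [[0, 0, 0], [0, 0, 0.02], 0]
    - [[0, 0, 0], [0, 0, 0.01], 0]
    - [[0, 0, 0], [0, 0, 0], 0]
    - [[0, 0, 0], [0, 0, 0], 0]

```text
time_s: 22.05
eef_pos: [0.627, 0.0277, 0.375]
tcp_rot: [-0.001, 0.667, 0.745, 0.001]
force: [0.3, -0.5, -3.7]
gripper_width: 0.0468
```

Run:
```python
from st import *
o,R=st(-.03); go(c+.045*ey,.31,R,o)
```

```text
t 22.05 rack xy [-0.0038  0.0445] z 0.375 turn to goal(tool) [ 0.001 -0.003  0.002] F [ 0.3 -0.5 -3.7] w 0.0468 j [-0.38  0.54  0.37  1.88 -0.28  0.78  0.25]
shift tool [0.0005 0.0037 0.065 ]
```

Call:
jog_arm:
  deltas:
    - [[0, 0, 0.05], [0, 0.004, 0.008], 0]
    - [[0, 0, 0], [0, 0.001, 0.012], 0]
    - [[0, 0, 0], [0, 0.001, 0.012], 0]
    - [[0, 0, 0], [0, 0, 0.012], 0]
    - [[0, 0, 0], [0, 0, 0.006], 0]
    - [[0, 0, 0], [0, 0, 0], 0]
    - [[0, 0, 0], [0, 0, 0], 0]

```text
time_s: 22.63
eef_pos: [0.6328, 0.0279, 0.3244]
tcp_rot: [0.0, 0.684, 0.729, 0.003]
force: [-0.2, -0.2, -3.2]
gripper_width: 0.0469
```

Run:
```python
from st import *
o,R=st(-.08); go(c+.045*ey,.31,R,o)
```

```text
t 22.63 rack xy [0.002  0.0439] z 0.3244 turn to goal(tool) [ 0.004 -0.003  0.005] F [-0.2 -0.2 -3.2] w 0.0469 j [-0.36  0.61  0.35  1.9  -0.32  0.68  0.25]
shift tool [ 0.0009 -0.0021  0.0144]
```

Call:
jog_arm:
  deltas:
    - [[0.003, 0, 0], [0.001, -0.002, 0.006], 0]
    - [[0, 0, 0], [0, 0, 0.005], 0]
    - [[0, 0, 0], [0, 0, 0.003], 0]
    - [[0, 0, 0], [0, 0, 0.002], 0]
    - [[0, 0, 0], [0, 0, 0.002], 0]

```text
time_s: 23.05
eef_pos: [0.6309, 0.0289, 0.3082]
tcp_rot: [-0.001, 0.684, 0.73, 0.003]
force: [-10.2, 1.8, 40.3]
gripper_width: 0.0463
```

Call:
jog_arm:
  deltas:
    - [[0, 0, 0], [0, 0, -0.001], 0]
    - [[0, 0, 0], [0, 0, 0], 100]
    - [[0, 0, 0], [0, 0, 0], 100]
    - [[0, 0, 0], [0, 0, 0], 100]
    - [[0, 0, 0], [0, 0, 0], 100]
    - [[0, 0, 0], [0, 0, -0.015], 100]
    - [[0, 0, 0], [0, 0, -0.035], 100]
    - [[0, 0, 0], [0, 0, -0.035], 100]
    - [[0, 0, 0], [0, 0, -0.035], 100]
    - [[0, 0, -0.07], [0, 0, -0.015], 100]
    - [[0, 0, 0], [0, 0, 0], 100]

```text
time_s: 23.97
eef_pos: [0.6312, 0.0278, 0.4496]
tcp_rot: [-0.001, 0.657, 0.754, 0.002]
force: [0.7, -0.2, 0.3]
gripper_width: 0.0858
```

```bash
python3 - <<'E'
from hd import *
o,R=st(); handle(c+.045*ey,.004)
p,d,i=grab('top'); cv2.imwrite('pics/t2.png',cv2.resize(p[110:290,60:440],None,fx=2,fy=2)[:,:,::-1]); X=cloud(d,i); z=X[...,2]
for k,h in(('black',.222),('white',.192),('green',.162)):
    cc=c+T[k][1]*ey; q=X[(abs(z-h)<.012)&(np.hypot(X[...,0]-cc[0],X[...,1]-cc[1])<.045)]
    if len(q)>20: e,r=cv2.minEnclosingCircle(q[:,:2].astype(np.float32)); print(k,len(q),(loc(np.array(e))-T[k]).round(4),r,np.percentile(q[:,2],90))
E
python3 st.py|tail -1
```

```text
t 23.97 rack xy [0.0004 0.044 ] z 0.4496 turn to goal(tool) [ 0.003 -0.004 -0.002] F [ 0.7 -0.2  0.3] w 0.0858 j [-0.41  0.46  0.41  1.79 -0.23  0.93  0.24]
wrist 246 handle rel rack 0.109
black 343 [-0.0018 -0.003 ] 0.02497933804988861 0.22386418317223
white 373 [ 0.0012 -0.0004] 0.02724803239107132 0.1938966008317398
steel rack xy [-0.2184 -0.3513] to obj: tool [-0.3981 -0.2146  0.181 ] to hole: tool [0.0897 0.0005 0.1781]
```

View pics/t2.png

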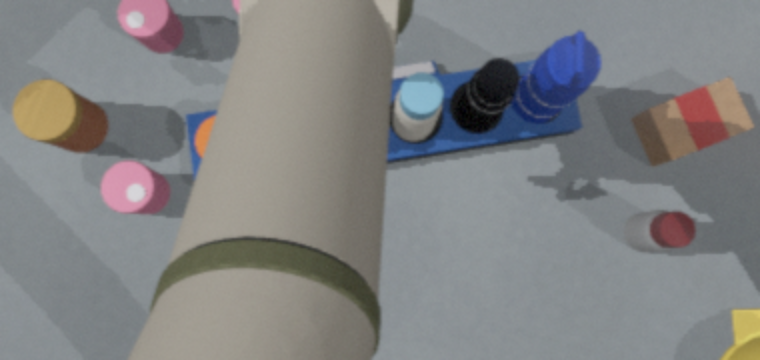

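Black (485, 95) and white (418, 105) are upright and centred within 4 mm. The arm hides the mug in this view, and steel at (660, 230) is untouched, so I move to it next.

Call:
jog_arm:
  deltas:
    - [[0, 0, 0], [-0.018, -0.0097, 0], 100]
    - [[0, 0, 0], [-0.034, -0.0183, 0], 100]
    - [[0, 0, 0], [-0.034, -0.0183, 0], 100]
    - [[0, 0, 0], [-0.034, -0.0183, 0], 100]
    - [[0, 0, 0], [-0.034, -0.0183, 0], 100]
    - [[0, 0, 0], [-0.034, -0.0183, 0], 100]
    - [[0, 0, 0], [-0.034, -0.0183, 0], 100]
    - [[0, 0, 0], [-0.034, -0.0183, 0], 100]
    - [[0, 0, 0], [-0.034, -0.0183, 0], 100]
    - [[0, 0, 0], [-0.034, -0.0183, 0], 100]
    - [[0, 0, 0], [-0.034, -0.0183, 0], 100]
    - [[0, 0, 0], [-0.018, -0.0097, 0], 100]
    - [[0, 0, 0], [0, 0, 0], 100]
    - [[0, 0, 0], [0, 0, 0], 100]

```text
time_s: 25.33
eef_pos: [0.4702, -0.3826, 0.4194]
tcp_rot: [-0.02, 0.661, 0.75, -0.01]
force: [0.2, 0.5, -0.7]
gripper_width: 0.0856
```

Run:
```python
from st import *
o,R=st(); go([.4693,-.394],.30,R,o)
```

```text
t 25.33 rack xy [-0.216  -0.3401] z 0.4194 turn to goal(tool) [-0.04  -0.017 -0.012] F [ 0.2  0.5 -0.7] w 0.0856 j [ 0.29  0.47  0.44  1.87 -0.23  0.89  0.96]
shift tool [-0.0132  0.0025  0.1192]
```

Call:
jog_arm:
  deltas:
    - [[-0.04, -0.017, -0.012], [-0.011, -0.002, 0], 100]
    - [[0, 0, 0], [0, 0, 0.02], 100]
    - [[0, 0, 0], [0, 0, 0.02], 100]
    - [[0, 0, 0], [0, 0, 0], 100]
    - [[0, 0, 0], [0, 0, 0], 100]

```text
time_s: 25.75
eef_pos: [0.4718, -0.3891, 0.3733]
tcp_rot: [-0.003, 0.656, 0.755, 0.001]
force: [-0.1, 0.3, -0.1]
gripper_width: 0.0855
```

Run:
```python
from st import *
o,R=st(); p,d,i=grab('wrist'); X=cloud(d,i)
q=X[(abs(X[...,2]-.128)<.012)]; q=q[np.hypot(*(q[:,:2]-[.4693,-.394]).T)<.05]
cc,r=cv2.minEnclosingCircle(q[:,:2].astype(np.float32)); print(len(q),cc,r)
go(cc,.269,R,o)
```

```text
t 25.75 rack xy [-0.2153 -0.3468] z 0.3733 turn to goal(tool) [-0.003 -0.006  0.002] F [-0.1  0.3 -0.1] w 0.0855 j [ 0.33  0.53  0.39  1.91 -0.28  0.76  1.03]
2430 (0.47178974747657776, -0.39615190029144287) 0.023870281875133514
shift tool [-0.0076 -0.0006  0.1043]
```

Call:
jog_arm:
  deltas:
    - [[0, -0.004, 0], [-0.007, 0, 0.02], 100]
    - [[0, 0, 0], [0, 0, 0.03], 100]
    - [[0, 0, 0], [0, 0, 0.025], 100]
    - [[0, 0, 0], [0, 0, 0.012], 100]
    - [[0, 0, 0], [0, 0, 0], 100]
    - [[0, 0, 0], [0, 0, 0], 100]

```text
time_s: 26.3
eef_pos: [0.4773, -0.3931, 0.2886]
tcp_rot: [0.001, 0.653, 0.757, 0.001]
force: [0.1, 0.2, -0.0]
gripper_width: 0.0852
```

Run:
```python
from st import *
o,R=st(); go([.471,-.3955],.269,R,o)
```

```text
t 26.3 rack xy [-0.2103 -0.3516] z 0.2886 turn to goal(tool) [0.002 0.001 0.008] F [ 0.1  0.2 -0. ] w 0.0852 j [ 0.39  0.64  0.32  1.96 -0.35  0.59  1.09]
shift tool [-0.0014 -0.0067  0.0196]
```

Call:
jog_arm:
  deltas:
    - [[0, 0, 0.006], [-0.0015, -0.007, 0.009], 100]
    - [[0, 0, 0], [0, -0.001, 0.01], 100]
    - [[0, 0, 0], [0, 0, 0], 100]
    - [[0, 0, 0], [0, 0, 0], 0]
    - [[0, 0, 0], [0, 0, 0], 0]
    - [[0, 0, 0], [0, 0, 0], 0]
    - [[0, 0, 0], [0, 0, 0], 0]
    - [[0, 0, 0], [0, 0, 0], 0]
    - [[0, 0, 0], [0, 0, 0], 0]

```text
time_s: 27.05
eef_pos: [0.47, -0.3968, 0.2733]
tcp_rot: [0.005, 0.656, 0.755, 0.001]
force: [0.7, 0.4, -2.6]
gripper_width: 0.0466
```

Run:
```python
from st import *
o,R=st(); go([.471,-.3955],.269,R,o); go(c+.135*ey-.2*ex,.4,R,o)
```

```text
t 27.05 rack xy [-0.2181 -0.3542] z 0.2733 turn to goal(tool) [0.008 0.006 0.002] F [ 0.7  0.4 -2.6] w 0.0466 j [ 0.41  0.65  0.31  1.98 -0.36  0.55  1.1 ]
shift tool [0.0012 0.0012 0.0043]
shift tool [ 0.4885  0.02   -0.1292]
```

Call:
jog_arm:
  deltas:
    - [[0.006, 0.005, 0], [0, 0, -0.02], 0]
    - [[0, 0, 0], [0, 0, -0.035], 0]
    - [[0, 0, 0], [0, 0, -0.035], 0]
    - [[0, 0, 0], [0, 0, -0.03], 0]
    - [[0, 0, 0], [0.015, 0.003, 0], 0]
    - [[0, 0, 0], [0.03, 0.006, 0], 0]
    - [[0, 0, 0], [0.034, 0.0065, 0], 0]
    - [[0, 0, 0], [0.034, 0.0065, 0], 0]
    - [[0, 0, 0], [0.034, 0.0065, 0], 0]
    - [[0, 0, 0], [0.034, 0.0065, 0], 0]
    - [[0, 0, 0], [0.034, 0.0065, 0], 0]
    - [[0, 0, 0], [0.034, 0.0065, 0], 0]
    - [[0, 0, 0], [0.034, 0.0065, 0], 0]
    - [[0, 0, 0], [0.034, 0.0065, 0], 0]
    - [[0, 0, 0], [0.034, 0.0065, 0], 0]
    - [[0, 0, 0], [0.034, 0.0065, 0], 0]
    - [[0, 0, 0], [0.03, 0.006, 0], 0]
    - [[0, 0, 0], [0.015, 0.003, 0], 0]
    - [[0, 0, 0], [0, 0, 0], 0]
    - [[0, 0, 0], [0, 0, 0], 0]

```text
time_s: 28.72
eef_pos: [0.4891, 0.0611, 0.3962]
tcp_rot: [-0.001, 0.656, 0.755, -0.001]
force: [0.5, -0.6, -3.0]
gripper_width: 0.047
```

Run:
```python
from st import *
o,R=st(); go(c+.135*ey,.277,R,o)
```

```text
t 28.72 rack xy [-0.1357  0.0966] z 0.3962 turn to goal(tool) [-0.004 -0.001  0.001] F [ 0.5 -0.6 -3. ] w 0.047 j [-0.56  0.36  0.42  2.15 -0.23  0.68  0.16]
shift tool [0.0383 0.1361 0.1187]
```

Call:
jog_arm:
  deltas:
    - [[0, 0, 0], [0.019, 0.005, 0], 0]
    - [[0, 0, 0], [0.019, 0.01, 0], 0]
    - [[0, 0, 0], [0, 0.025, 0], 0]
    - [[0, 0, 0], [0, 0.03, 0], 0]
    - [[0, 0, 0], [0, 0.03, 0], 0]
    - [[0, 0, 0], [0, 0.02, 0], 0]
    - [[0, 0, 0], [0, 0.008, 0], 0]
    - [[0, 0, 0], [0, 0, 0.02], 0]
    - [[0, 0, 0], [0, 0, 0.015], 0]
    - [[0, 0, 0], [0, 0, 0], 0]
    - [[0, 0, 0], [0, 0, 0], 0]

```text
time_s: 29.63
eef_pos: [0.6136, 0.1036, 0.3586]
tcp_rot: [-0.002, 0.662, 0.75, -0.004]
force: [0.4, 0.9, -2.7]
gripper_width: 0.0465
```

Run:
```python
from st import *
o,R=st(); go(c+.135*ey,.277,R,o)
```

```text
t 29.63 rack xy [-0.0065  0.1215] z 0.3586 turn to goal(tool) [-0.008  0.003 -0.014] F [ 0.4  0.9 -2.7] w 0.0465 j [-0.52  0.56  0.39  1.9  -0.29  0.75  0.16]
shift tool [0.0139 0.007  0.0815]
```

Call:
jog_arm:
  deltas:
    - [[-0.008, 0, -0.014], [0.013, 0.006, 0], 0]
    - [[0, 0, 0], [0, 0, 0.01], 0]
    - [[0, 0, 0], [0, 0, 0.01], 0]
    - [[0, 0, 0], [0, 0, 0], 0]
    - [[0, 0, 0], [0, 0, 0], 0]

```text
time_s: 30.05
eef_pos: [0.6175, 0.1161, 0.3403]
tcp_rot: [0.002, 0.657, 0.754, -0.0]
force: [-0.6, -0.2, -2.7]
gripper_width: 0.0465
```

Run:
```python
from st import *
o,R=st(); go(c+.135*ey,.277,R,o)
```

```text
t 30.05 rack xy [-0.0009  0.1333] z 0.3403 turn to goal(tool) [ 0.002  0.003 -0.002] F [-0.6 -0.2 -2.7] w 0.0465 j [-0.52  0.58  0.37  1.9  -0.31  0.71  0.16]
shift tool [0.0018 0.0008 0.0633]
```

Call:
jog_arm:
  deltas:
    - [[0, 0, 0], [0.002, 0.001, 0.01], 0]
    - [[0, 0, 0], [0, 0, 0.012], 0]
    - [[0, 0, 0], [0, 0, 0.012], 0]
    - [[0, 0, 0], [0, 0, 0.01], 0]
    - [[0, 0, 0], [0, 0, 0.004], 0]
    - [[0, 0, 0], [0, 0, 0], 0]
    - [[0, 0, 0], [0, 0, 0], 0]

```text
time_s: 30.63
eef_pos: [0.6182, 0.1181, 0.2869]
tcp_rot: [0.001, 0.657, 0.754, -0.001]
force: [-0.7, 0.4, -3.2]
gripper_width: 0.047
```

Run:
```python
from st import *
o,R=st(); go(c+.135*ey,.277,R,o)
```

```text
t 30.63 rack xy [0.     0.1352] z 0.2869 turn to goal(tool) [ 0.001  0.003 -0.002] F [-0.7  0.4 -3.2] w 0.047 j [-0.49  0.65  0.33  1.94 -0.34  0.61  0.19]
shift tool [-0.0002 -0.      0.0099]
```

Call:
jog_arm:
  deltas:
    - [[0, 0, 0], [0, 0, 0.004], 0]
    - [[0, 0, 0], [0, 0, 0.003], 0]
    - [[0, 0, 0], [0, 0, 0.002], 0]
    - [[0, 0, 0], [0, 0, 0.002], 0]
    - [[0, 0, 0], [0, 0, 0.001], 0]

```text
time_s: 31.05
eef_pos: [0.6187, 0.1179, 0.277]
tcp_rot: [0.001, 0.657, 0.754, 0.001]
force: [-5.2, 0.1, 10.5]
gripper_width: 0.0466
```

Call:
jog_arm:
  deltas:
    - [[0, 0, 0], [0, 0, 0], 100]
    - [[0, 0, 0], [0, 0, 0], 100]
    - [[0, 0, 0], [0, 0, 0], 100]
    - [[0, 0, 0], [0, 0, 0], 100]
    - [[0, 0, 0], [0, 0, -0.015], 100]
    - [[0, 0, 0], [0, 0, -0.035], 100]
    - [[0, 0, 0], [0, 0, -0.035], 100]
    - [[0, 0, 0], [0, 0, -0.035], 100]
    - [[0, 0, 0], [0, 0, -0.035], 100]
    - [[0, 0, 0], [0.02, -0.008, -0.015], 100]
    - [[0, 0, 0], [0.035, -0.015, 0], 100]
    - [[0, 0, 0], [0.035, -0.015, 0], 100]
    - [[0, 0, 0], [0.035, -0.015, 0], 100]
    - [[0, 0, 0], [0.035, -0.015, 0], 100]
    - [[0, 0, 0], [0.035, -0.015, 0], 100]
    - [[0, 0, 0], [0.035, -0.01, 0], 100]
    - [[0, 0, 0], [0.035, 0, 0], 100]
    - [[0, 0, 0], [0.035, 0, 0], 100]
    - [[0, 0, 0], [0, 0, 0], 100]
    - [[0, 0, 0], [0, 0, 0], 100]

```text
time_s: 32.72
eef_pos: [0.4814, 0.4131, 0.4578]
tcp_rot: [0.004, 0.659, 0.752, 0.006]
force: [-0.4, -1.0, -0.3]
gripper_width: 0.0856
```

Run:
```python
from hd import *
o,R=st(); handle(c+.045*ey,.004)
p,d,i=grab('top'); X=cloud(d,i); z=X[...,2]; p2,_,_=grab('side')
cv2.imwrite('pics/f.png',np.hstack([p[60:360,60:460],p2[80:380,112:512]])[:,:,::-1])
T['cup']=(0,.225)
for k,h in(('black',.222),('white',.192),('green',.162),('steel',.132),('cup',.1)):
    cc=c+T[k][1]*ey; q=X[(abs(z-h)<.012)&(np.hypot(X[...,0]-cc[0],X[...,1]-cc[1])<.045)]
    if len(q)>20: e,r=cv2.minEnclosingCircle(q[:,:2].astype(np.float32)); print(k,len(q),'off hole',(loc(np.array(e))-T[k]).round(4),round(r,4),'z90',np.percentile(q[:,2],90).round(4),'z50',np.median(q[:,2]).round(4))
```

```text
t 32.72 rack xy [-0.0946  0.4463] z 0.4578 turn to goal(tool) [ 0.014 -0.002 -0.009] F [-0.4 -1.  -0.3] w 0.0856 j [-1.09  0.46  0.42  1.78 -0.22  0.94 -0.44]
side 5 handle rel rack 1.459
top 16 handle rel rack 0.118
black 341 off hole [-0.0016 -0.0027] 0.0249 z90 0.2239 z50 0.222
white 373 off hole [0.0014 0.0001] 0.0274 z90 0.1938 z50 0.1919
green 277 off hole [-0.0023  0.0074] 0.0241 z90 0.1639 z50 0.1619
steel 265 off hole [-0.0006  0.0021] 0.0238 z90 0.1343 z50 0.1318
cup 546 off hole [ 0.0005 -0.0024] 0.0357 z90 0.1026 z50 0.1004
```

View pics/f.png

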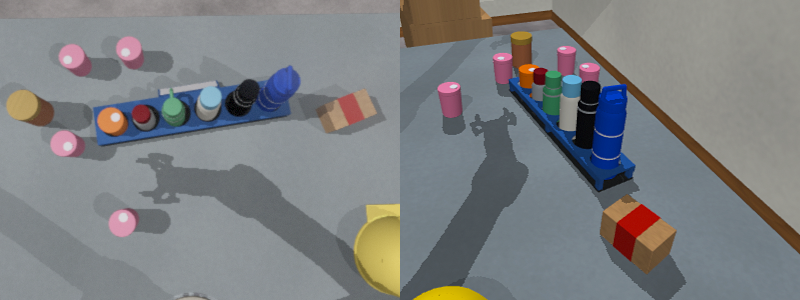

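The row order is right and everything is upright: cup (112, 120), steel (143, 117), mug (173, 108), white (208, 102), black (243, 97), jug (282, 88). The mug's cap reads 7 mm off along the row, so I check its body centre and tilt.

Run:
```python
from st import *
from scipy.optimize import least_squares
for n in('top','side'):
    p,d,i=grab(n); X=cloud(d,i); hs=cv2.cvtColor(p,cv2.COLOR_RGB2HSV); g=(hs[...,0]>50)&(hs[...,0]<90)&(hs[...,1]>70)
    G=X[g]; L=np.stack([(G[:,:2]-c)@ex,(G[:,:2]-c)@ey,G[:,2]],1); L=L[np.hypot(L[:,0],L[:,1]-.045)<.08]
    for lo,hi,r in((.05,.085,.031),(.085,.118,.031),(.125,.157,.024)):
        q=L[(L[:,2]>lo)&(L[:,2]<hi)&(np.hypot(L[:,0],L[:,1]-.05)<.04)]
        if len(q)>15:
            s=least_squares(lambda v:np.hypot(q[:,0]-v[0],q[:,1]-v[1])-r,[0,.05],loss='soft_l1',f_scale=.002); print(n,lo,len(q),s.x.round(4))
    q=L[(np.hypot(L[:,0],L[:,1]-.05)>.04)&(L[:,2]<.12)]
    if len(q): print(n,'handle',len(q),np.median(np.arctan2(q[:,1]-.0505,q[:,0]+.001)).round(3),q[q[:,0].argmax()].round(3))
p,_,_=grab('top'); cv2.imwrite('pics/z.png',cv2.resize(p[125:215,155:365],None,fx=3.8,fy=3.8,interpolation=2)[:,:,::-1])
```

```text
top 0.05 33 [-0.0018  0.0521]
top 0.085 112 [0.0017 0.0521]
top 0.125 33 [-0.0019  0.0521]
top handle 19 -0.008 [0.058 0.052 0.105]
side 0.05 166 [0.0022 0.0506]
side 0.085 153 [0.0026 0.0514]
side 0.125 141 [0.002  0.0509]
side handle 5 1.435 [0.009 0.115 0.101]
```

View pics/z.png

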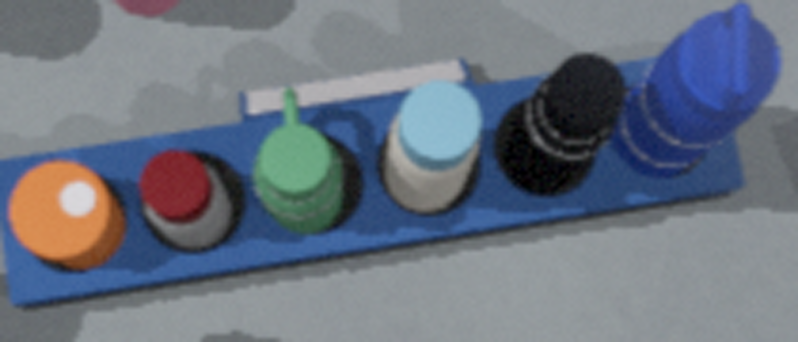

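The mug is upright. Its centre is about 6–7 mm off along the row (the limit is 15 mm), and its handle at (290, 105) points to the sign plate. I am handing in.

```bash
python3 -c "
from bench import robot
print(robot.hand_in(), robot.observe()['time_s'])"
```

```text
the job is handed in; nothing more can be done
the job is handed in; nothing more can be done
```

All four flasks are standing in the rack. From the jug to the cup the row runs black, white, green mug, steel, and the mug's handle points to the sign plate. The job is handed in, at about 33 s of the 115 s allowed. I gripped each flask by its cap and lowered it until the wrist force showed it was on the base before letting go.

**Positions:** black, white and steel measure within about 3 mm of their hole centres. The green mug is about 6–7 mm off along the row, inside the 15 mm limit.

**Height and tilt:** cap heights match standing on the base. I fitted the mug's centre at three heights and found no tilt; the other three I checked only in the last pictures, where they look upright.

**Handle:** the last top view puts it about 0.01 rad from straight to the front. The side view disagreed (about 1.4 rad), but that came from only 5 stray points, so I disregarded it. Earlier readings with the mug in or just over its hole were between 0.03 and 0.16 rad.

**Force:** setting down the mug peaked at about 40 N at the wrist (limit 120 N), more than the other three.

**Bystanders:** the cup measured in place. The jug, tin and carton look unmoved in the last pictures, but I did not measure them again.

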